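# Index the dividing table to its marked station and let the pawl drop home

## Task

Crank the dividing table round until the sector with the triangle shows in the window of the steel cover, and lock it there: as the triangle begins to come into the window, lower the drop pawl onto the slotted rim, then creep the table on by its crank handle until the pawl falls fully home in its slot. Stop as soon as it drops and never force the table against the pawl. Leave the small things lying round the table where they are.

Things in the scene. Friction and masses are not known exactly. Their poses are not given: they have to be found in the camera images.
- table_base: dividing table: heavy grey base plate, 220 x 206 x 12 mm, fixed to the worktop. Origin on the turning axis, on the worktop; +x points from the axis to the cover's window, +y from the axis to the pawl, z up (offsets below use this frame). On it turns a steel ring with a round aluminium face plate clamped on top; both turn together, stiffly (0.2 N m, about 2 N at the crank), and stay where left
- index_ring: slotted steel ring, radius 90 mm, top of the rim 34 mm above the worktop; six slots through the rim every 60 degrees, each 12 mm wide and open from radius 74 to 90 mm. Origin on the axis, on the worktop. It carries the face plate and can turn about 110 degrees either way from the place where the triangle is in the window
- pawl: drop pawl; origin on its hinge pin, 118 mm from the axis on the +y side, 48 mm high, pin along the base's x. At the start it rests tipped outward; once its knob is swung inward past the point straight above the pin, it comes down by its own weight (2 N at the tooth). The tooth, 8 mm wide, rides on the rim until a slot comes beneath, then drops 10 mm and locks the ring, with 2 mm play to each side
- axis_top (a point): centre of the top of the face plate, on the axis, 42 mm above the worktop. The face plate has radius 68 mm; a round workpiece, 34 mm wide, 21 mm high, is fixed on its middle
- window (a point): centre of the rectangular window, 30 mm along x by 52 mm along y, in the fixed steel cover plate; 53 mm from the axis toward +x, 52 mm above the worktop. The cover is 76 mm wide (y) and reaches from 30 to 114 mm from the axis; screw heads to 59 mm high
- mark (a point): middle of the dark raised triangle, 22 x 24 mm, that marks one of six sectors, 52 mm from the axis on the face plate. The plate is clamped by hand: the triangle's slot comes under the pawl up to 15 degrees before or after the triangle is in the middle of the window, differently each time; only the pawl's drop tells. At the start it is 60 to 115 degrees anticlockwise (from above) of the window
- crank_mid (a point): middle of the crank handle, an upright black sleeve that spins freely on its pin, 16 mm thick, 40 mm tall (48 to 88 mm above the worktop), 100 mm from the axis on a flat steel arm (16 mm wide, top 47 mm above the worktop) that is screwed to the face plate straight opposite the triangle; this point is 70 mm above the worktop
- pawl_knob (a point): centre of the pawl's black ball knob, 22 mm wide, 62 mm from the hinge pin. Distance from the axis (+y) and height above the worktop: 161 and 93 mm at the start, 86 and 101 mm with the tooth riding on the rim, 72 and 90 mm with the tooth home in a slot
- pawl_tip (a point): middle of the lower end of the pawl's tooth: 24 mm above the worktop when home in a slot, 35 mm when riding on the rim
- spare_knob: bystander: loose cream plastic knob, 34 mm wide, 21 mm high, right of the table; origin at its underside
- solder_spool: bystander: loose blue spool, 52 mm wide, 34 mm high, right of the table; origin at its underside
- pencil: bystander: loose red pencil, 144 mm long along its x, in front of the table; origin at its underside
- paint_bottle: bystander: loose small bottle, 37 mm wide, 56 mm high, behind the table; origin at its underside
- stub_driver: bystander: loose short screwdriver, 90 mm long along its y, behind the table; origin at its underside

How it is judged:
By the outcome, as a careful person would: the job done as asked, in the order asked, and still so for the second after the job is handed in, with the robot touching nothing.
It also fails if it takes over 67 s, if anything falls off the work surface, if the arm or the gripper's body presses on something with over 40 N, if the wrist force passes 120 N, or if a joint passes its speed limit or range.

## Robot

A 6-joint arm with a two-finger parallel gripper is mounted at the origin on a cart in front of the work surface, level with it; the furniture and walls round the work are solid. World frame = base frame: x ahead of the robot, y to its left, z up, the work surface at z = 0. Lengths are in m, angles in rad, forces in N, time in s.
With the tool pointing down it reaches from about 0.225 to 0.875 m from the base axis. Payload 3.4 kg.
Tool frame: the origin (TCP) lies between the finger pads; the fingertips stand 19 mm ahead of it and the grasp point (between the pads) is the TCP; z points along the fingers, y is the line along which they close (so a half turn about z gives the same grasp; the last joint's range is limited). The gripper opens to 85 mm and grips with 20 to 120 N. Pads are 22 mm wide; open, the fingers measure 114 mm over their backs; the gripper's body (76 mm by 85 mm) begins 54 mm behind the grasp point. The pads swing forward as they close: fully open they stand 13 mm farther back than shut.
Start: joints at [1.086, 0.276, 1.505, -0, 1.361, -0.121], TCP at [0.205, 0.537, 0.25] pointing down, gripper open.
Joint ranges: [-2.89, 2.89], [-0.75, 2.08], [0.22, 2.7], [-1.18, 4.32], [0.11, 2.71], [-2.7, 2.7]. Speed limits (rad/s): [2.57, 2.57, 3.14, 3.14, 3.14, 3.14].

## Interface

Orientations are given as a unit quaternion [w, x, y, z].
In Python, from rig import get_state, imaging, ticket gives the robot as it stands. The module is installed in compiled form; this text tells all that it offers.
- The arm moves only by the shell command python3 -m inch 'ROWS' [FORCE]. ROWS is JSON, a list of rows, each an object with "claw": the opening, from -1 (shut) to 1 (fully open); "travel": the shift along the world's x, y, z in units of 200 mm (1.0 is 200 mm), a list of three; "turn": the turn about the world's z in units of 180 degrees (1.0 is 180 degrees). A call has 1 to 5 rows; each row is the pose to reach, as a shift and turn from the pose commanded when the call began, turning the shorter way round; what a row does not reach only later rows make up. A row lasts 1/10 s, in which the tool goes at most 50 mm and 8.59 degrees, less where a joint would pass 70% of its speed; a pose out of reach is approached as far as the arm can. A call with a number of a shift or a turn outside -1 to 1 is refused whole. A call with a gripper value outside its range is refused whole. The fingers move at their own pace and stop on an object; FORCE is the grip in N (left out, the last holds). Time passes only in rows, so rows that repeat a pose let the fingers close. It gives the time, the measured TCP pose, the force, the opening and the grip force at its end, in the units of the state.
- get_state(): the state, without advancing time (a new reading comes with each control period).
- imaging.get_image(name): name is "scene" or "top" or "wrist"; returns the picture (420x560x3 uint8, red, green, blue); there is no depth.
- imaging.camera_params(name): a dict with "camera_matrix" (3x3 intrinsics, pixels), "k1" (the pictures are not rectified: a ray, as slopes to the right and down, at radius r is drawn at 1 + k1 r^2 times it, then the intrinsics apply), "cam_to_world" (4x4, takes a point from camera to world coordinates); the wrist camera has in their place "T_tool_cam" (4x4, takes a point from camera to tool coordinates, whose origin is the TCP and whose axes are the flange's). Camera axes: x right, y down, z forward; pixel columns grow to the right and rows downward; lengths in m; the calibration is good to about 2 mm. A picture is of the moment at which its call begins: read the wrist's pose just before it. camera_params takes no time and is no camera call.
- ticket.sign_off(): hands the job in; it is judged then, once.
The state is a dict: "clock": time; "qpos": joint angles; "qd": joint speeds; "effort": joint torques, N m; "position": TCP position; "ee_rot": TCP orientation; "contact_force": force on the tool from outside, world axes, zero at the start; "moment": the same for the moment, N m; "width": finger opening in m; "gripper_force": force on a finger pad.
Only numpy, scipy, OpenCV 4.12 (cv2) and the standard library are available. Lean on these libraries where they do the work, as an engineer would, in place of code of your own. Each camera call takes 0.05 s, during which the arm holds its last target. There are 200 camera calls.

## Working session

There is one attempt and no reset: what is moved stays moved. The work goes in short steps, Python scripts to look and compute and a shell command to move; the robot and the scene stay as the last step left them, time stands still between calls to the robot, and variables do not carry over. Pictures are saved under pics/ and viewed, at most 10 in all, crops included, and the job is handed in when it is done.

```bash
mkdir -p pics
cat > h.py <<'E'
import numpy as np, cv2
from rig import get_state, imaging, ticket
def ray(name,u,v):
    p=imaging.camera_params(name);K=np.array(p["camera_matrix"]);k=p["k1"]
    d=np.array([(u-K[0,2])/K[0,0],(v-K[1,2])/K[1,1]]);s=d.copy()
    for _ in range(30): s=d/(1+k*(s@s))
    T=np.array(p["cam_to_world"]);return T[:3,3],T[:3,:3]@np.r_[s,1]
def at(name,u,v,z):
    o,d=ray(name,u,v);return o+d*(z-o[2])/d[2]
def proj(name,P):
    p=imaging.camera_params(name);K=np.array(p["camera_matrix"]);T=np.linalg.inv(np.array(p["cam_to_world"]))
    c=T[:3,:3]@np.array(P)+T[:3,3];s=c[:2]/c[2];s=s*(1+p["k1"]*(s@s));return K[:2,:2]@s+K[:2,2]
def shot(name,f):
    im=imaging.get_image(name);cv2.imwrite("pics/"+f,im[:,:,::-1]);return im
E
python3 - <<'E'
from h import *
shot("top","t0.png");shot("scene","s0.png")
s=get_state();print(s)
for n in("top","scene"):print(imaging.camera_params(n))
E
```

```text
{'clock': 0.1, 'qpos': array([ 1.08602710e+00,  2.76515428e-01,  1.50599637e+00,  3.89663213e-06,
        1.36070719e+00, -1.20987463e-01]), 'qd': array([-1.29254140e-03,  4.62681293e-05, -4.39580325e-03,  1.13178348e-03,
        1.39574349e-03,  1.18749637e-03]), 'effort': array([ 4.73245200e-04, -4.17698550e+01, -2.46404886e+01, -2.85800688e-04,
        5.77459519e-03,  6.54108362e-06]), 'position': array([0.20438263, 0.53698121, 0.24953955]), 'ee_rot': array([-2.44359673e-04,  1.80889926e-01,  9.83503011e-01, -7.75581523e-04]), 'contact_force': array([-0.24638057, -0.03632174, -0.82577419]), 'moment': array([-0.01145758,  0.02481673, -0.04296965]), 'gripper_force': 0.0, 'width': 0.08548726817925388}
{'camera_matrix': array([[456.77672199,   0.        , 279.66274817],
       [  0.        , 456.77672199, 207.70107921],
       [  0.        ,   0.        ,   1.        ]]), 'k1': 0.051996142740865954, 'cam_to_world': array([[ 0.00471486, -0.99780482,  0.06605543,  0.50884863],
       [-0.99980728, -0.00344487,  0.01932686, -0.00990112],
       [-0.01905688, -0.06613382, -0.99762877,  0.91591789],
       [ 0.        ,  0.        ,  0.        ,  1.        ]])}
{'camera_matrix': array([[526.27782421,   0.        , 280.58816128],
       [  0.        , 526.27782421, 209.06085582],
       [  0.        ,   0.        ,   1.        ]]), 'k1': -0.2011776541627596, 'cam_to_world': array([[ 0.72851214, -0.43429555,  0.52977112,  0.00565131],
       [-0.68472679, -0.43853757,  0.58209452, -0.64375589],
       [-0.02047652, -0.7868114 , -0.61685374,  0.73685802],
       [ 0.        ,  0.        ,  0.        ,  1.        ]])}
```

View pics/t0.png

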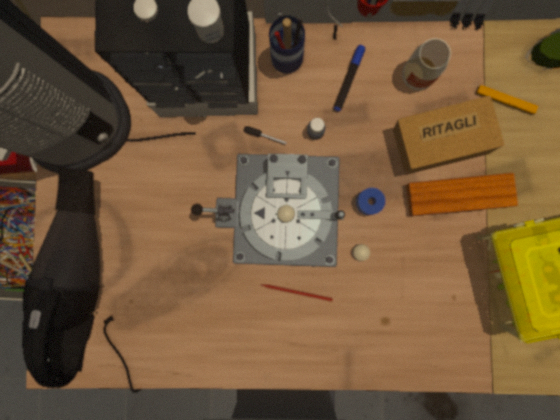

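View pics/s0.png

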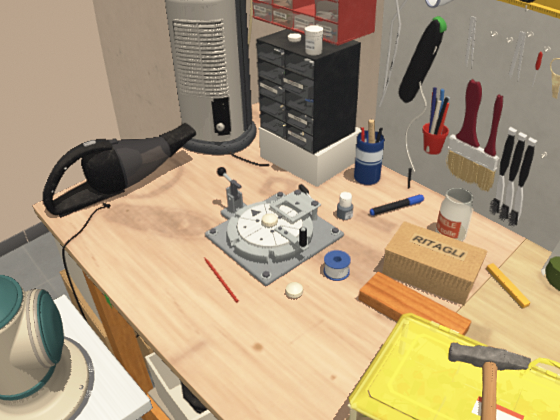

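The top view shows the table at about (286,212). The window is up (+x), the pawl is tipped out to the left with its knob at (197,210), the triangle is at (260,212) and the crank is at (340,214). I'll zoom in to measure them.

Run:
```python
from h import *
im=cv2.imread("pics/t0.png")[110:310,180:390];cv2.imwrite("pics/t0c.png",cv2.resize(im,None,fx=3,fy=3,interpolation=cv2.INTER_CUBIC))
```

```text
(no output)
```

View pics/t0c.png

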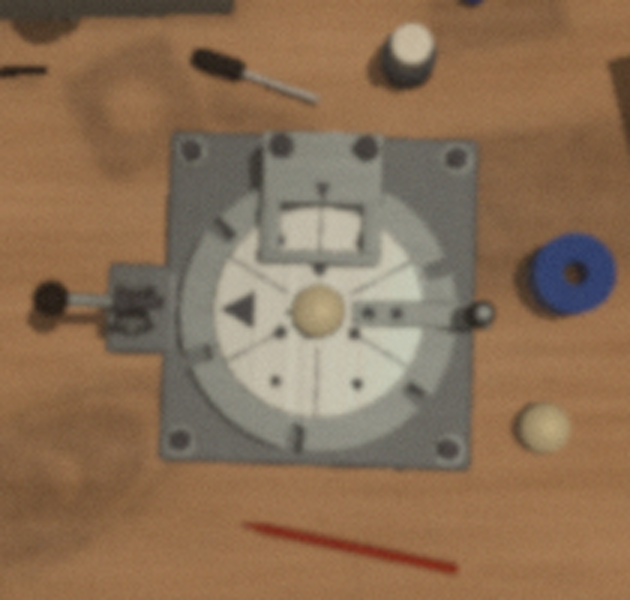

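Run:
```python
from h import *
f=lambda x,y,z:at("top",180+x/3,110+y/3,z)[:2]
C=[f(*p,.012) for p in[(175,132),(476,143),(468,468),(160,458)]]
print("corners",np.round(C,4),"mean",np.mean(C,0))
for a,b in((0,1),(1,2),(2,3),(3,0)):print(np.linalg.norm(C[a]-C[b]))
ex=(C[0]+C[1]-C[2]-C[3]);yaw=np.arctan2(ex[1],ex[0]);ey=(C[0]+C[3]-C[1]-C[2]);print("yaw",np.degrees(yaw),np.degrees(np.arctan2(-ey[0],ey[1])))
ax=f(318,311,.063);print("workpiece",ax)
S=np.array([f(*p,.034) for p in[(225,228),(438,267),(414,388),(298,438),(200,352)]])
A=np.c_[2*S,np.ones(5)];c=np.linalg.lstsq(A,(S**2).sum(1),rcond=None)[0];print("slots ctr",c[:2],np.sqrt(c[2]+c[:2]@c[:2]))
ax=np.mean([np.mean(C,0),ax,c[:2]],0)
print("axis",ax)
deg=lambda P:np.degrees(np.arctan2(*(P-ax)[::-1]))
print("slot ang",[deg(s) for s in S])
for n,p in dict(tri=(240,309,.043),crank=(482,313,.088),knob=(50,298,.093),win=(322,232,.052),hinge=(140,308,.048)).items():
  P=f(*p);print(n,P,np.linalg.norm(P-ax),deg(P))
for n,p in dict(spool=(573,274,.034),sknob=(545,428,.021),pen1=(245,524,.005),pen2=(456,569,.005),bottle=(411,45,.056)).items():
  P=f(*p);print(n,P,np.linalg.norm(P-ax),deg(P))
```

```text
corners [[ 0.6761  0.0908]
 [ 0.6689 -0.1094]
 [ 0.4546 -0.1033]
 [ 0.4599  0.0983]] mean [ 0.56487292 -0.00588546]
0.20030399806088275
0.21437468514440186
0.20174167874167354
0.21629156836978514
yaw -1.8072856175319894 -1.777415377201741
workpiece [ 0.55418604 -0.00528027]
slots ctr [ 0.55591493 -0.00519151] 0.0810230796153788
axis [ 0.55832463 -0.00545241]
slot ang [np.float64(49.987465834680954), np.float64(-71.256896768058), np.float64(-130.15325856746247), np.float64(171.32119581757445), np.float64(111.03671578477366)]
tri [0.55634443 0.04463212] 0.050123661297055574 92.26413528374042
crank [ 0.55202562 -0.1042809 ] 0.09902902421524794 -93.6469150076183
knob [0.55985914 0.15616132] 0.16162101405812704 89.4559978830865
win [ 0.60489685 -0.00756306] 0.04662002378868708 -2.5948608885833377
hinge [0.55648112 0.10790262] 0.11337002207493589 90.93172740301496
spool [ 0.58013938 -0.16868155] 0.16468039926748132 -82.3878139722367
sknob [ 0.48121408 -0.15211926] 0.16570214300353345 -117.73328686139507
pen1 [0.4166758  0.04258181] 0.14957164546366228 161.26780127315547
pen2 [ 0.38859239 -0.09586482] 0.19231077778110323 -151.95681120346728
bottle [ 0.72375781 -0.06356487] 0.17534307970676222 -19.35507340127783
```

Estimates:
- **Axis:** about (0.555, -0.005), with base yaw about -1.8°.
- **Triangle and crank:** the triangle is 90° anticlockwise of the window. The crank is at (0.552, -0.105).
- **Triangle's slot:** it should reach the pawl after about 82° of clockwise turn.
- **Previous slot:** it passes the pawl at about 22°.

So I'll lower the pawl at about 50°. First I'll move to the crank.

```bash
R='{"claw":0.2,"travel":[0.1,-1.0,0],"turn":0.2}'; true
python3 -m inch '[{"claw":0,"travel":[0.1,-1,0],"turn":0.2},{"claw":0,"travel":[0.1,-1,0],"turn":0.2},{"claw":0,"travel":[0.1,-1,0],"turn":0.2},{"claw":0,"travel":[0.1,-1,0],"turn":0.2},{"claw":0,"travel":[0.1,-1,0],"turn":0.2}]' 20
python3 -m inch '[{"claw":0,"travel":[0.5,-1,0],"turn":0.167},{"claw":0,"travel":[0.5,-1,0],"turn":0.167},{"claw":0,"travel":[0.5,-1,0],"turn":0.167},{"claw":0,"travel":[0.5,-1,0],"turn":0.167},{"claw":0,"travel":[0.5,-1,0],"turn":0.167}]'
python3 -m inch '[{"claw":0,"travel":[0.7,-0.8,0],"turn":0},{"claw":0,"travel":[0.7,-0.8,0],"turn":0},{"claw":0,"travel":[0.7,-0.8,0],"turn":0},{"claw":0,"travel":[0.7,-0.8,0],"turn":0},{"claw":0,"travel":[0.7,-0.8,0],"turn":0}]'
python3 - <<'E'
from h import *
s=get_state();print(s["clock"],s["position"],s["ee_rot"],s["width"])
E
```

```text
clock: 0.6
position: [0.2234, 0.3323, 0.2498]
ee_rot: [-0.001, -0.132, 0.991, -0.002]
contact_force: [0.6, 0.4, -0.2]
width: 0.0428
gripper_force: 0.0
clock: 1.1
position: [0.317, 0.1529, 0.2503]
ee_rot: [0.0, -0.387, 0.922, 0.0]
contact_force: [2.0, -0.3, 0.5]
width: 0.0428
gripper_force: 0.0
clock: 1.6
position: [0.4602, -0.0103, 0.2499]
ee_rot: [0.0, -0.382, 0.924, -0.001]
contact_force: [-0.7, 0.1, 0.3]
width: 0.043
gripper_force: 0.0
1.6 [ 0.460201   -0.01025577  0.24992081] [ 3.89062592e-04 -3.82480943e-01  9.23962573e-01 -1.15793678e-03] 0.04295513335497383
```

```bash
python3 -m inch '[{"claw":0,"travel":[0.44,-0.41,-0.3],"turn":0},{"claw":0,"travel":[0.44,-0.41,-0.3],"turn":0},{"claw":0,"travel":[0.44,-0.41,-0.5],"turn":0},{"claw":0,"travel":[0.44,-0.41,-0.5],"turn":0},{"claw":0,"travel":[0.44,-0.41,-0.5],"turn":0}]'
python3 - <<'E'
from h import *
s=get_state();print(s["position"],s["width"]);shot("wrist","w1.png")
p=imaging.camera_params("wrist");print(p);T=np.array(p["T_tool_cam"])
from scipy.spatial.transform import Rotation as Ro
q=s["ee_rot"];W=np.eye(4);W[:3,:3]=Ro.from_quat(np.r_[q[1:],q[0]]).as_matrix();W[:3,3]=s["position"]
C=W@T;K=np.array(p["camera_matrix"])
def pr(P):
    c=np.linalg.inv(C)@np.r_[P,1];d=c[:2]/c[2];d=d*(1+p["k1"]*(d@d));return K[:2,:2]@d+K[:2,2]
print("predicted crank top px",pr([.552,-.105,.088]),"axis top",pr([.555,-.005,.063]))
E
```

```text
clock: 2.1
position: [0.5432, -0.0878, 0.1479]
ee_rot: [-0.003, -0.384, 0.923, 0.002]
contact_force: [-1.3, 0.6, 0.1]
width: 0.0424
gripper_force: 0.0
[ 0.54320102 -0.08775484  0.14786947] 0.04241981359704927
{'camera_matrix': array([[304.24972866,   0.        , 280.18842018],
       [  0.        , 304.24972866, 210.62766137],
       [  0.        ,   0.        ,   1.        ]]), 'k1': -0.05505443964085115, 'T_tool_cam': array([[-1.36323387e-03, -9.51426078e-01, -3.07874261e-01,
         7.87288892e-02],
       [ 9.99999069e-01, -1.31732135e-03, -3.56959735e-04,
         4.11470190e-05],
       [-6.59485365e-05, -3.07874461e-01,  9.51426987e-01,
        -1.23273262e-01],
       [ 0.00000000e+00,  0.00000000e+00,  0.00000000e+00,
         1.00000000e+00]])}
predicted crank top px [251.2324316  230.73875327] axis top [341.78746031 303.44762133]
```

View pics/w1.png

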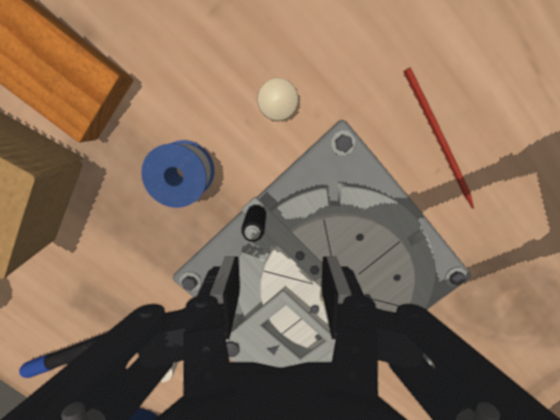

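The wrist view shows the crank top at about (253,232). The predicted position was (251,231), so the estimate is confirmed to about 2 mm.

```bash
python3 -m inch '[{"claw":0,"travel":[0,0,0],"turn":0},{"claw":0,"travel":[0,0,0],"turn":0}]'
```

```text
clock: 2.35
position: [0.5451, -0.0875, 0.1524]
ee_rot: [0.001, -0.385, 0.923, -0.001]
contact_force: [1.1, 0.2, 0.3]
width: 0.0426
gripper_force: 0.0
```

```bash
python3 -m inch '[{"claw":0,"travel":[0.035,-0.085,0],"turn":0},{"claw":0,"travel":[0.035,-0.085,-0.1],"turn":0},{"claw":0,"travel":[0.035,-0.085,-0.25],"turn":0},{"claw":0,"travel":[0.035,-0.085,-0.39],"turn":0},{"claw":0,"travel":[0.035,-0.085,-0.39],"turn":0}]'
python3 -m inch '[{"claw":-1,"travel":[0,0,0],"turn":0},{"claw":-1,"travel":[0,0,0],"turn":0},{"claw":-1,"travel":[0,0,0],"turn":0},{"claw":-1,"travel":[0,0,0],"turn":0}]' 20
```

```text
clock: 2.85
position: [0.5498, -0.1053, 0.07]
ee_rot: [-0.002, -0.384, 0.923, 0.002]
contact_force: [-0.3, 0.2, 0.1]
width: 0.0426
gripper_force: 0.0
clock: 3.25
position: [0.5529, -0.1055, 0.074]
ee_rot: [0.001, -0.384, 0.923, -0.001]
contact_force: [-1.0, 0.5, 4.4]
width: 0.0141
gripper_force: 20.8
```

```bash
python3 -m inch '[{"claw":-1,"travel":[-0.044,0.003,0],"turn":0},{"claw":-1,"travel":[-0.087,0.010,0],"turn":0},{"claw":-1,"travel":[-0.129,0.021,0],"turn":0},{"claw":-1,"travel":[-0.170,0.035,0],"turn":0},{"claw":-1,"travel":[-0.210,0.053,0],"turn":0}]'
python3 -m inch '[{"claw":-1,"travel":[0,0,0],"turn":0}]'
```

```text
clock: 3.75
position: [0.5112, -0.096, 0.074]
ee_rot: [0.002, -0.385, 0.923, -0.002]
contact_force: [0.7, -2.2, 6.6]
width: 0.0141
gripper_force: 21.0
clock: 3.85
position: [0.5092, -0.095, 0.0739]
ee_rot: [0.0, -0.385, 0.923, -0.001]
contact_force: [-2.5, -0.3, 9.1]
width: 0.0138
gripper_force: 21.3
```

```bash
python3 -m inch '[{"claw":-1,"travel":[-0.038,0.021,0],"turn":0},{"claw":-1,"travel":[-0.074,0.046,0],"turn":0},{"claw":-1,"travel":[-0.108,0.073,0],"turn":0},{"claw":-1,"travel":[-0.139,0.104,0],"turn":0},{"claw":-1,"travel":[-0.168,0.137,0],"turn":0}]'
python3 -m inch '[{"claw":-1,"travel":[0,0,0],"turn":0}]'
python3 - <<'E'
from h import *
im=shot("top","t1.png")[110:310,180:390,::-1];cv2.imwrite("pics/t1c.png",cv2.resize(im,None,fx=3,fy=3,interpolation=cv2.INTER_CUBIC))
E
```

```text
clock: 4.35
position: [0.4765, -0.069, 0.0739]
ee_rot: [0.0, -0.385, 0.923, -0.002]
contact_force: [-1.8, -3.1, 9.6]
width: 0.0142
gripper_force: 21.3
clock: 4.45
position: [0.4753, -0.0675, 0.0739]
ee_rot: [-0.0, -0.385, 0.923, -0.001]
contact_force: [-3.1, 0.2, 13.7]
width: 0.0144
gripper_force: 21.5
```

View pics/t1c.png

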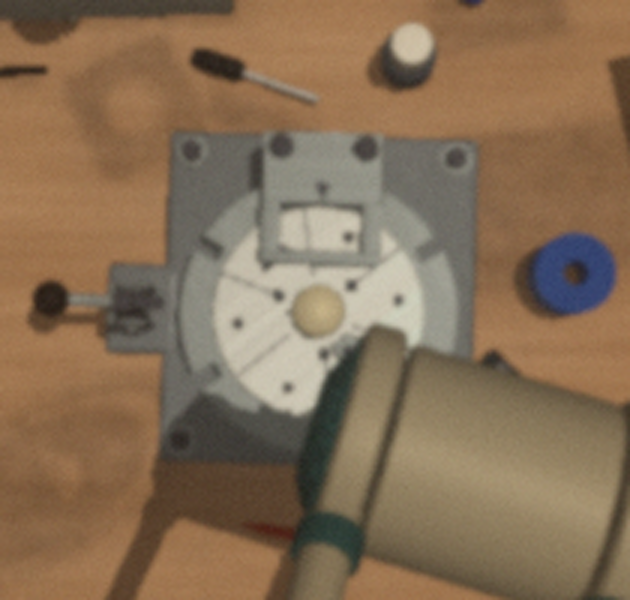

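The triangle is still hidden under the left part of the cover. The rim slots are at (212,245) and (210,370), as predicted. I'll turn 8° further so its edge shows, then release and lift.

```bash
python3 -m inch '[{"claw":-1,"travel":[-0.021,0.028,0],"turn":0},{"claw":-1,"travel":[-0.039,0.058,0],"turn":0},{"claw":-1,"travel":[-0.039,0.058,0],"turn":0}]'
python3 -m inch '[{"claw":0,"travel":[0,0,0],"turn":0},{"claw":0,"travel":[0,0,0],"turn":0},{"claw":0,"travel":[0,0,0],"turn":0},{"claw":0,"travel":[0,0,0.2],"turn":0},{"claw":0,"travel":[0,0,0.4],"turn":0}]'
python3 - <<'E'
from h import *
s=get_state();print(s["position"])
im=shot("top","t2.png")[110:310,180:390,::-1];cv2.imwrite("pics/t2c.png",cv2.resize(im,None,fx=3,fy=3,interpolation=cv2.INTER_CUBIC))
E
```

```text
clock: 4.8
position: [0.4675, -0.0562, 0.0739]
ee_rot: [-0.0, -0.385, 0.923, -0.001]
contact_force: [-3.8, -0.8, 13.0]
width: 0.0142
gripper_force: 21.6
clock: 5.3
position: [0.4672, -0.0555, 0.1519]
ee_rot: [-0.002, -0.384, 0.923, 0.001]
contact_force: [0.2, -0.7, 0.3]
width: 0.0425
gripper_force: 0.0
[ 0.46717688 -0.05550202  0.15185668]
```

View pics/t2c.png

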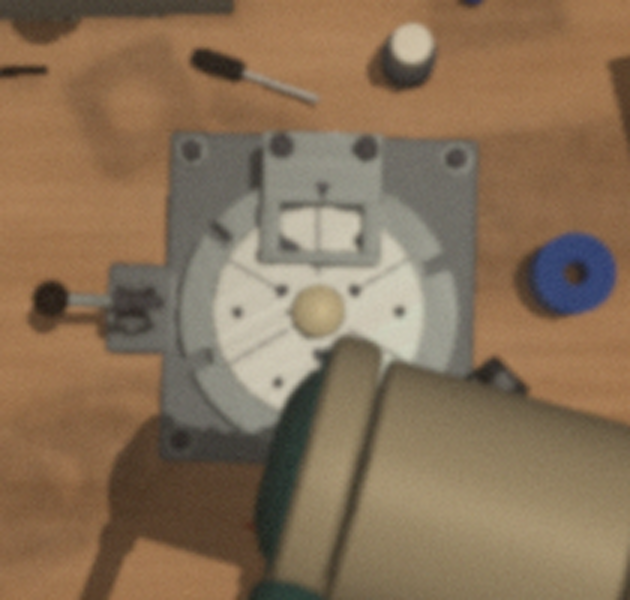

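The triangle's corner now shows at the lower left of the window, about (290,240). The pawl sits between two slots, at (220,232) and (203,357). Next is the pawl knob.

```bash
python3 -m inch '[{"claw":0,"travel":[0.1,0.22,0.05],"turn":0.047},{"claw":0,"travel":[0.2,0.44,0.05],"turn":0.094},{"claw":0,"travel":[0.3,0.66,0.05],"turn":0.141},{"claw":0,"travel":[0.4,0.85,0.05],"turn":0.188},{"claw":0,"travel":[0.46,1.0,0.05],"turn":0.235}]'
python3 -m inch '[{"claw":0,"travel":[0,0,0],"turn":0.005},{"claw":0,"travel":[0,0,0],"turn":0.005}]'
```

```text
clock: 5.85
position: [0.5524, 0.1808, 0.1578]
ee_rot: [-0.014, -0.647, 0.762, -0.035]
contact_force: [-0.0, -0.8, 0.3]
width: 0.0426
gripper_force: 0.0
clock: 6.05
position: [0.5492, 0.1818, 0.1569]
ee_rot: [-0.016, -0.65, 0.759, -0.036]
contact_force: [-0.9, -1.4, -0.3]
width: 0.0425
gripper_force: 0.0
```

```bash
python3 -c "
from h import *
s=get_state();print(s['qpos'],s['position'],s['ee_rot'])"
```

```text
[ 0.24716828  0.35038607  1.64068228 -0.08722989  1.14899489 -2.70371371] [0.54918425 0.18182735 0.15687781] [-0.01636266 -0.64970784  0.75914138 -0.03628153]
```

Joint 6 hit its limit, so I'll turn the other way round, 173° back, at this height.

```bash
for i in 1 2 3 4; do :; done
python3 -m inch '[{"claw":0,"travel":[0,0,0.1],"turn":-0.047},{"claw":0,"travel":[0,0,0.1],"turn":-0.094},{"claw":0,"travel":[0,0,0.1],"turn":-0.141},{"claw":0,"travel":[0,0,0.1],"turn":-0.188},{"claw":0,"travel":[0,0,0.1],"turn":-0.235}]'
python3 -m inch '[{"claw":0,"travel":[0,0,0],"turn":-0.047},{"claw":0,"travel":[0,0,0],"turn":-0.094},{"claw":0,"travel":[0,0,0],"turn":-0.141},{"claw":0,"travel":[0,0,0],"turn":-0.188},{"claw":0,"travel":[0,0,0],"turn":-0.235}]'
python3 -m inch '[{"claw":0,"travel":[0,0,0],"turn":-0.047},{"claw":0,"travel":[0,0,0],"turn":-0.094},{"claw":0,"travel":[0,0,0],"turn":-0.141},{"claw":0,"travel":[0,0,0],"turn":-0.188},{"claw":0,"travel":[0,0,0],"turn":-0.235}]'
python3 -m inch '[{"claw":0,"travel":[0,0,0],"turn":-0.047},{"claw":0,"travel":[0,0,0],"turn":-0.094},{"claw":0,"travel":[0,0,0],"turn":-0.141},{"claw":0,"travel":[0,0,0],"turn":-0.188},{"claw":0,"travel":[0,0,0],"turn":-0.235}]'
python3 -m inch '[{"claw":0,"travel":[0,0,0],"turn":0},{"claw":0,"travel":[0,0,0],"turn":0}]'
python3 -c "
from h import *
from scipy.spatial.transform import Rotation as Ro
s=get_state();q=s['ee_rot'];R=Ro.from_quat(np.r_[q[1:],q[0]]).as_matrix();print(s['qpos'],s['position'],R,np.degrees(np.arctan2(R[1,1],R[0,1])))"
```

```text
clock: 6.55
position: [0.5497, 0.1785, 0.1778]
ee_rot: [-0.028, -0.326, 0.944, -0.029]
contact_force: [0.0, 0.3, -0.6]
width: 0.0425
gripper_force: 0.0
clock: 7.05
position: [0.5497, 0.1784, 0.1778]
ee_rot: [-0.036, 0.036, 0.999, -0.017]
contact_force: [-0.2, 0.3, 0.1]
width: 0.0428
gripper_force: 0.0
clock: 7.55
position: [0.5497, 0.1784, 0.1778]
ee_rot: [-0.04, 0.394, 0.918, -0.003]
contact_force: [-0.6, -0.4, -0.5]
width: 0.043
gripper_force: 0.0
clock: 8.05
position: [0.5496, 0.1784, 0.1777]
ee_rot: [-0.038, 0.699, 0.714, 0.011]
contact_force: [-0.3, -0.3, -0.4]
width: 0.0427
gripper_force: 0.0
clock: 8.25
position: [0.5498, 0.1793, 0.1779]
ee_rot: [-0.038, 0.695, 0.718, 0.012]
contact_force: [0.5, 0.5, 0.0]
width: 0.0429
gripper_force: 0.0
[0.15024176 0.33841772 1.60194625 0.07869375 1.22963334 0.09118939] [0.54981543 0.17931003 0.17793459] [[-0.03030897  0.99881312 -0.03812768]
 [ 0.99706349  0.03289569  0.06915399]
 [ 0.07032615 -0.03591974 -0.99687713]] 1.886341915815777
```

Orientation is nearly right, with a small 4.5° tilt left over from the limit, which is tolerable. Now I'll grasp the knob at (0.560, 0.156, 0.093).

```bash
python3 -m inch '[{"claw":0,"travel":[0.05,-0.115,0],"turn":-0.02},{"claw":0,"travel":[0.05,-0.115,-0.15],"turn":-0.02},{"claw":0,"travel":[0.05,-0.115,-0.3],"turn":-0.02},{"claw":0,"travel":[0.05,-0.115,-0.425],"turn":-0.02},{"claw":0,"travel":[0.05,-0.115,-0.425],"turn":-0.02}]'
python3 -m inch '[{"claw":-1,"travel":[0,0,0],"turn":0},{"claw":-1,"travel":[0,0,0],"turn":0},{"claw":-1,"travel":[0,0,0],"turn":0},{"claw":-1,"travel":[0,0,0],"turn":0}]' 20
```

```text
clock: 8.75
position: [0.5573, 0.1568, 0.0896]
ee_rot: [-0.04, 0.717, 0.695, 0.01]
contact_force: [-0.8, 0.2, -0.2]
width: 0.0426
gripper_force: 0.0
clock: 9.15
position: [0.5595, 0.1578, 0.0939]
ee_rot: [-0.037, 0.717, 0.695, 0.013]
contact_force: [-3.2, -1.3, 1.8]
width: 0.0203
gripper_force: 19.9
```

```bash
python3 -m inch '[{"claw":-1,"travel":[-0.002,-0.064,0.047],"turn":0},{"claw":-1,"travel":[-0.004,-0.139,0.077],"turn":0},{"claw":-1,"travel":[-0.007,-0.22,0.086],"turn":0},{"claw":-1,"travel":[-0.009,-0.30,0.074],"turn":0},{"claw":-1,"travel":[-0.009,-0.30,0.074],"turn":0}]'
python3 -m inch '[{"claw":-1,"travel":[-0.001,-0.03,-0.01],"turn":0},{"claw":-1,"travel":[-0.002,-0.065,-0.027],"turn":0},{"claw":-1,"travel":[-0.002,-0.065,-0.027],"turn":0}]'
python3 -c "
from h import *
shot('scene','s1.png')
im=cv2.imread('pics/s1.png')[140:290,170:370];cv2.imwrite('pics/s1c.png',cv2.resize(im,None,fx=3,fy=3))"
```

```text
clock: 9.65
position: [0.5577, 0.0945, 0.1085]
ee_rot: [-0.037, 0.718, 0.695, 0.012]
contact_force: [-5.1, -1.0, 6.1]
width: 0.0201
gripper_force: 20.5
clock: 9.95
position: [0.5573, 0.0821, 0.1028]
ee_rot: [-0.037, 0.718, 0.695, 0.012]
contact_force: [-5.0, -1.7, 3.9]
width: 0.0203
gripper_force: 20.6
```

View pics/s1c.png

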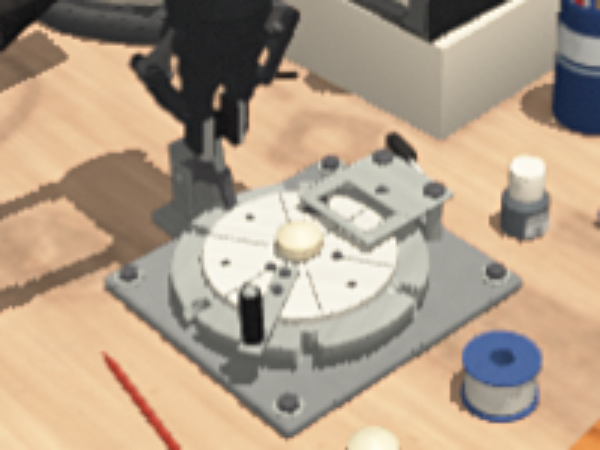

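The pawl is swung inward and held just above the rim, and the crank stands clear at the front. I'll release it, lift straight up and head back to the crank.

```bash
python3 -m inch '[{"claw":0,"travel":[0,0,0],"turn":0},{"claw":0,"travel":[0,0,0],"turn":0},{"claw":0,"travel":[0,0,0],"turn":0},{"claw":0,"travel":[0,0,0.2],"turn":0},{"claw":0,"travel":[0,0,0.4],"turn":0}]'
python3 -m inch '[{"claw":0,"travel":[-0.09,-0.14,0],"turn":-0.047},{"claw":0,"travel":[-0.18,-0.28,0],"turn":-0.094},{"claw":0,"travel":[-0.27,-0.42,0],"turn":-0.141},{"claw":0,"travel":[-0.36,-0.56,0],"turn":-0.188},{"claw":0,"travel":[-0.445,-0.69,0],"turn":-0.235}]'
python3 -m inch '[{"claw":0,"travel":[0,0,0],"turn":-0.047},{"claw":0,"travel":[0,0,0],"turn":-0.094},{"claw":0,"travel":[0,0,0],"turn":-0.141},{"claw":0,"travel":[0,0,0],"turn":-0.155},{"claw":0,"travel":[0,0,0],"turn":-0.155}]'
cat >> h.py <<'E'
def knob():
    "base-frame y (mm) of knob for assumed riding height, from dark blob in top image"
    im=imaging.get_image("top");g=im[190:225,215:262].max(2).astype(float)
    w=np.clip(70-g,0,None);ys,xs=np.mgrid[190:225,215:262]
    return im,(w*xs).sum()/w.sum(),(w*ys).sum()/w.sum(),int((w>0).sum())
E
python3 - <<'E'
from h import *
s=get_state();print(s["position"],s["ee_rot"],s["qpos"])
print("start",proj("top",[.560,.156,.093]),"ride",proj("top",[.5577,.081,.101]),"home",proj("top",[.5573,.067,.090]))
im,*k=knob();print(k)
cv2.imwrite("pics/t3c.png",cv2.resize(im[110:310,180:390,::-1],None,fx=3,fy=3,interpolation=cv2.INTER_CUBIC))
E
```

```text
clock: 10.5
position: [0.5575, 0.0847, 0.1821]
ee_rot: [-0.038, 0.718, 0.695, 0.012]
contact_force: [1.5, 0.9, 0.5]
width: 0.0429
gripper_force: 0.0
clock: 11.0
position: [0.4686, -0.0545, 0.1826]
ee_rot: [-0.029, 0.921, 0.387, 0.026]
contact_force: [-0.4, -0.1, 0.4]
width: 0.0424
gripper_force: 0.0
clock: 11.5
position: [0.4692, -0.0533, 0.1826]
ee_rot: [-0.023, 0.987, 0.156, 0.033]
contact_force: [-0.3, 0.4, -0.2]
width: 0.0426
gripper_force: 0.0
[ 0.46915651 -0.0533233   0.1825852 ] [-0.02277651  0.98691251  0.15624903  0.0327287 ] [-0.31283937  0.14908557  1.85754567  0.07891193  1.09841373  0.90928543]
start [196.75714228 209.25590953] ride [237.69323894 210.40302684] home [246.07299618 211.01557913]
[np.float64(235.36371733966746), np.float64(211.18200712589075), 242]
```

View pics/t3c.png

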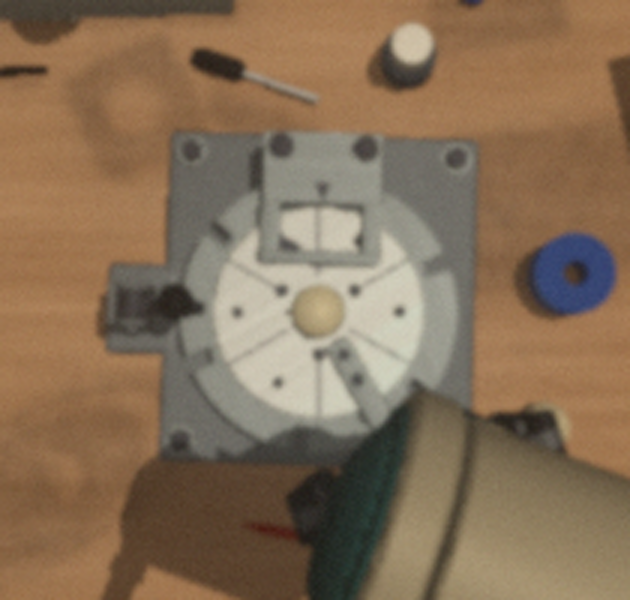

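The pawl now rides on the rim, with its knob at crop (178,300), which is full-image (239,210). Predicted riding position was (238,210). Next I'll grip the crank.

```bash
python3 -m inch '[{"claw":0,"travel":[-0.005,-0.01,-0.15],"turn":0},{"claw":0,"travel":[-0.005,-0.01,-0.3],"turn":0},{"claw":0,"travel":[-0.005,-0.01,-0.42],"turn":0},{"claw":0,"travel":[-0.005,-0.01,-0.54],"turn":0},{"claw":0,"travel":[-0.005,-0.01,-0.54],"turn":0}]'
python3 -m inch '[{"claw":-1,"travel":[0,0,0],"turn":0},{"claw":-1,"travel":[0,0,0],"turn":0},{"claw":-1,"travel":[0,0,0],"turn":0},{"claw":-1,"travel":[0,0,0],"turn":0}]' 20
python3 -c "
from h import *
print(knob()[1:],get_state()['position'])"
```

```text
clock: 12.05
position: [0.4658, -0.0545, 0.0718]
ee_rot: [-0.025, 0.987, 0.156, 0.029]
contact_force: [-1.7, -0.3, -0.1]
width: 0.043
gripper_force: 0.0
clock: 12.45
position: [0.469, -0.0555, 0.0755]
ee_rot: [-0.022, 0.987, 0.156, 0.034]
contact_force: [0.1, -0.4, 2.1]
width: 0.0142
gripper_force: 19.9
(np.float64(235.01017236507488), np.float64(211.28284826222097), 250) [ 0.4690244  -0.05546248  0.07546947]
```

```bash
python3 -m inch '[{"claw":-1,"travel":[-0.0085,0.015,0],"turn":0},{"claw":-1,"travel":[-0.0165,0.031,0],"turn":0},{"claw":-1,"travel":[-0.024,0.047,0],"turn":0},{"claw":-1,"travel":[-0.031,0.0625,0],"turn":0},{"claw":-1,"travel":[-0.031,0.0625,0],"turn":0}]'
python3 -c "
from h import *
print(knob()[1:],get_state()['position'])"
python3 -m inch '[{"claw":-1,"travel":[-0.006,0.016,0],"turn":0},{"claw":-1,"travel":[-0.012,0.0325,0],"turn":0},{"claw":-1,"travel":[-0.012,0.0325,0],"turn":0}]'
python3 -c "
from h import *
print(knob()[1:],get_state()['position'])"
```

```text
clock: 13.0
position: [0.4627, -0.0428, 0.0754]
ee_rot: [-0.022, 0.987, 0.156, 0.034]
contact_force: [0.9, -2.3, 6.4]
width: 0.0148
gripper_force: 20.4
(np.float64(235.023709902371), np.float64(211.34086471408648), 249) [ 0.46270287 -0.04279453  0.0753907 ]
clock: 13.35
position: [0.4603, -0.0363, 0.0754]
ee_rot: [-0.022, 0.987, 0.156, 0.034]
contact_force: [1.1, -0.4, 7.0]
width: 0.0144
gripper_force: 20.5
(np.float64(234.90669655365647), np.float64(211.2740263379098), 261) [ 0.46027582 -0.03628213  0.07540639]
```

```bash
k(){ python3 -c "
from h import *
print(knob()[1:],get_state()['position'])"; }
python3 -m inch '[{"claw":-1,"travel":[-0.005,0.0167,0],"turn":0},{"claw":-1,"travel":[-0.005,0.0167,0],"turn":0}]' | head -1; k
python3 -m inch '[{"claw":-1,"travel":[-0.005,0.0167,0],"turn":0},{"claw":-1,"travel":[-0.005,0.0167,0],"turn":0}]' | head -1; k
```

```text
clock: 13.6
(np.float64(234.92845439650463), np.float64(211.39350081922447), 261) [ 0.45922779 -0.03298333  0.0753817 ]
clock: 13.85
(np.float64(235.11942959001783), np.float64(211.45989304812835), 269) [ 0.45826186 -0.02965098  0.07538059]
```

```bash
k(){ python3 -c "
from h import *
print(knob()[1:],get_state()['position'],get_state()['contact_force'])"; }
python3 -m inch '[{"claw":-1,"travel":[-0.002,0.0085,0],"turn":0},{"claw":-1,"travel":[-0.002,0.0085,0],"turn":0}]' | head -1; k
```

```text
clock: 14.1
(np.float64(235.3455098934551), np.float64(211.51978691019787), 270) [ 0.45790864 -0.02817796  0.07538214] [-0.60554825 -2.15731203  7.48441387]
```

```bash
k(){ python3 -c "
from h import *
print(knob()[1:],get_state()['position'],get_state()['contact_force'])"; }
python3 -m inch '[{"claw":-1,"travel":[-0.002,0.0085,0],"turn":0},{"claw":-1,"travel":[-0.002,0.0085,0],"turn":0}]' | head -1; k
```

```text
clock: 14.35
(np.float64(235.26120711244678), np.float64(211.52867518156773), 274) [ 0.45750786 -0.02647199  0.07538245] [ 0.32069771 -1.67910996  7.03505956]
```

```bash
cat > k.py <<'E'
import sys
from h import *
u,v,n=knob()[1:];s=get_state();print(round(u,2),round(v,2),n,s["position"].round(4),s["contact_force"].round(1));sys.exit(u>237)
E
python3 -m inch '[{"claw":-1,"travel":[-0.0015,0.0065,0],"turn":0},{"claw":-1,"travel":[-0.0015,0.0065,0],"turn":0}]' | head -1; python3 k.py &&
python3 -m inch '[{"claw":-1,"travel":[-0.0015,0.0065,0],"turn":0},{"claw":-1,"travel":[-0.0015,0.0065,0],"turn":0}]' | head -1 && python3 k.py &&
python3 -m inch '[{"claw":-1,"travel":[-0.0015,0.0065,0],"turn":0},{"claw":-1,"travel":[-0.0015,0.0065,0],"turn":0}]' | head -1 && python3 k.py &&
python3 -m inch '[{"claw":-1,"travel":[-0.0015,0.0065,0],"turn":0},{"claw":-1,"travel":[-0.0015,0.0065,0],"turn":0}]' | head -1 && python3 k.py
```

```text
clock: 14.6
235.39 211.56 277 [ 0.4572 -0.0252  0.0754] [ 0.2 -2.6  7.1]False
```

```bash
sed -i 's/sys.exit(u>237)/sys.exit(int(u>237))/' k.py
python3 -m inch '[{"claw":-1,"travel":[-0.0015,0.0065,0],"turn":0},{"claw":-1,"travel":[-0.0015,0.0065,0],"turn":0}]' | head -1; python3 k.py &&
python3 -m inch '[{"claw":-1,"travel":[-0.0015,0.0065,0],"turn":0},{"claw":-1,"travel":[-0.0015,0.0065,0],"turn":0}]' | head -1 && python3 k.py &&
python3 -m inch '[{"claw":-1,"travel":[-0.0015,0.0065,0],"turn":0},{"claw":-1,"travel":[-0.0015,0.0065,0],"turn":0}]' | head -1 && python3 k.py &&
python3 -m inch '[{"claw":-1,"travel":[-0.001,0.0065,0],"turn":0},{"claw":-1,"travel":[-0.001,0.0065,0],"turn":0}]' | head -1 && python3 k.py
```

```text
clock: 14.85
235.35 211.54 273 [ 0.457  -0.0239  0.0754] [ 0.7 -2.7  7.5]
clock: 15.1
235.5 211.55 274 [ 0.4567 -0.0226  0.0754] [-0.5 -2.8  7.8]
clock: 15.35
235.39 211.47 267 [ 0.4565 -0.0213  0.0754] [ 0.1 -2.   7.4]
clock: 15.6
235.36 211.56 273 [ 0.4563 -0.02    0.0754] [ 0.6 -1.3  6.5]
```

```bash
python3 -m inch '[{"claw":-1,"travel":[-0.001,0.0065,0],"turn":0},{"claw":-1,"travel":[-0.001,0.0065,0],"turn":0}]' | head -1; python3 k.py &&
python3 -m inch '[{"claw":-1,"travel":[-0.001,0.0065,0],"turn":0},{"claw":-1,"travel":[-0.001,0.0065,0],"turn":0}]' | head -1 && python3 k.py &&
python3 -m inch '[{"claw":-1,"travel":[-0.001,0.0065,0],"turn":0},{"claw":-1,"travel":[-0.001,0.0065,0],"turn":0}]' | head -1 && python3 k.py &&
python3 -m inch '[{"claw":-1,"travel":[-0.001,0.0065,0],"turn":0},{"claw":-1,"travel":[-0.001,0.0065,0],"turn":0}]' | head -1 && python3 k.py
```

```text
clock: 15.85
240.58 211.61 249 [ 0.456  -0.0186  0.0754] [ 0.5 -1.4  7.6]
```

The pawl dropped: the knob jumped 5 px inward. Stop there, release, lift clear and check.

```bash
python3 -m inch '[{"claw":0,"travel":[0,0,0],"turn":0},{"claw":0,"travel":[0,0,0],"turn":0},{"claw":0,"travel":[0,0,0],"turn":0},{"claw":0,"travel":[0,0,0.2],"turn":0},{"claw":0,"travel":[0,0,0.4],"turn":0}]'
python3 -m inch '[{"claw":0,"travel":[-0.2,0,0.2],"turn":0},{"claw":0,"travel":[-0.4,0,0.3],"turn":0},{"claw":0,"travel":[-0.5,0,0.3],"turn":0},{"claw":0,"travel":[-0.5,0,0.3],"turn":0}]'
python3 - <<'E'
from h import *
im,*k=knob();print(k)
a=cv2.resize(im[130:290,200:345,::-1],None,fx=2.6,fy=2.6,interpolation=cv2.INTER_CUBIC)
s=imaging.get_image("scene")[150:290,195:345,::-1];b=cv2.resize(s,None,fx=2.6,fy=2.6,interpolation=cv2.INTER_CUBIC)
h=min(len(a),len(b));cv2.imwrite("pics/f.png",np.hstack([a[:h],b[:h]]))
E
```

```text
clock: 16.4
position: [0.4531, -0.0177, 0.1538]
ee_rot: [-0.024, 0.987, 0.156, 0.03]
contact_force: [0.8, -0.7, -0.1]
width: 0.0426
gripper_force: 0.0
clock: 16.8
position: [0.3517, -0.0175, 0.2145]
ee_rot: [-0.023, 0.987, 0.156, 0.032]
contact_force: [-0.3, 0.5, -0.1]
width: 0.0427
gripper_force: 0.0
[np.float64(240.7427524158614), np.float64(211.61246251249582), 239]
```

View pics/f.png

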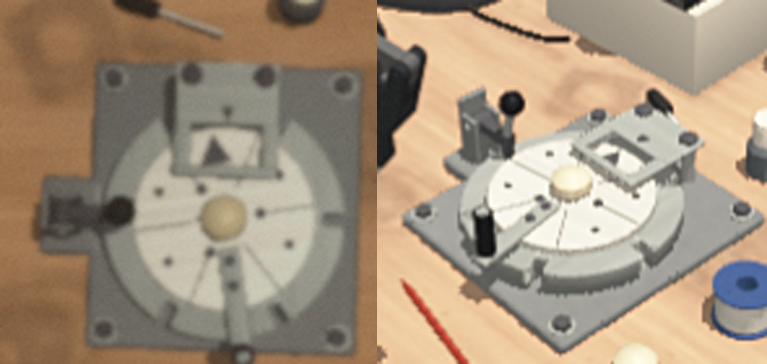

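The triangle shows in the window at left-crop (215,152). The knob at (119,211) maps to full-image (245.8, 211.2), against (246.1, 211.0) predicted for fully home. The pawl is seated and the small things have not moved.

```bash
python3 -c "
from rig import ticket
print(ticket.sign_off())"
```

```text
the job is handed in; nothing more can be done
None
```

The job is handed in: the triangle sector shows in the window, the drop pawl is fully home in its slot, and I stopped creeping the table as soon as it dropped, at about 17 s of the 67 s allowed.

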